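Air reading in the dough proofing box

ROBOT

A 6-joint arm with a two-finger parallel gripper is mounted at the origin on the work surface. World frame = base frame: x ahead of the robot, y to its left, z up, the work surface at z = 0. Lengths are in m, angles in rad, forces in N, time in s.
With the tool pointing down it reaches from about 0.425 to 1.125 m from the base axis. Payload 14.9 kg.
Tool frame: the origin (TCP) lies at the very end of the fingers, on their centre line; the grasp point (between the pads) lies 19 mm behind it; z points along the fingers, y is the direction in which the jaws open and shut (so a half turn about z gives the same grasp; the last joint's range is limited). The gripper opens to 91 mm and grips with 3 to 60 N. Pads are 32 mm wide; open, the fingers measure 118 mm over their backs; the gripper's body (76 mm by 178 mm) begins 60 mm behind the grasp point.
Start: joints at [-1.157, 0.379, 1.734, -0, 1.028, -0.033], TCP at [0.302, -0.631, 0.214] pointing down, gripper open.
Joint ranges: [-2.77, 2.77], [-0.74, 2.19], [0, 2.66], [-1.06, 4.2], [0.31, 2.87], [-3.08, 3.08]. Speed limits (rad/s): [1.89, 1.89, 2.39, 3.14, 3.14, 3.14].

INTERFACE

Orientations are given as a unit quaternion [w, x, y, z].
In Python, from rig import robot gives the robot as it stands. The module is installed in compiled form; this text tells all that it offers.
- The arm moves only by the shell command python3 -m inch 'ROWS' [OPENING]. ROWS is JSON, a list of rows, each a list of 4 numbers: the shift along the tool's x, y, z in mm, then the turn about the tool's z in degrees. In form: [[dx, dy, dz, twist], ...]. A call has 1 to 5 rows; each row shifts and turns the commanded pose from where the row before left it, along the tool's axes as they then stand; what a row does not reach is not made up. A row lasts 1/8 s, in which the tool goes at most 62.5 mm and 10.7 degrees, less where a joint would pass 70% of its speed; a pose out of reach is approached as far as the arm can. A call with a gripper value outside its range is refused whole. OPENING is the finger opening in mm, from 0 to 91.2, set as the call begins (- or left out, the last holds). The fingers move at their own pace and stop on an object; the grip force is fixed at half the most. Time passes only in rows, so rows that do not move let the fingers close. It gives the time, the measured TCP pose, the force and the opening at its end, in the units of the state.
- robot.get_obs(): the state, without advancing time (a new reading comes with each control period).
- robot.read_camera(name): name is "side" or "top" or "wrist"; returns (picture, depth): 384x512x3 uint8, red, green, blue; 384x512 float32, m along the optical axis (not along the pixel's ray), 0 where there is no reading.
- robot.camera_model(name): a dict with "fx", "fy", "cx", "cy" (pixels), "camera_from_world" (4x4, takes a point from world to camera coordinates); the wrist camera has in their place "hand_eye" (4x4, takes a point from camera to tool coordinates, whose origin is the TCP and whose axes are the flange's). Camera axes: x right, y down, z forward; pixel columns grow to the right and rows downward; lengths in m; the calibration is good to about 2 mm. A picture is of the moment at which its call begins: read the wrist's pose just before it. camera_model takes no time and is no camera call.
- robot.finish_job(): hands the job in, once; it reports no verdict.
The state is a dict: "time_s": time; "q": joint angles; "joint_vel": joint speeds; "joint_torque": joint torques, N m; "ee_pos": TCP position; "eef_rot": TCP orientation; "contact_force": force on the tool from outside, world axes, zero at the start; "ft_torque": the same for the moment, N m; "width": finger opening in m.
Only numpy, scipy, OpenCV 4.12 (cv2) and the standard library are available. Lean on these libraries where they do the work, as an engineer would, in place of code of your own. Each camera call takes 0.05 s, during which the arm holds its last target. There are 200 camera calls.

TASK

Take the air reading of the dough proofing box: slide the orange shutter on its lid fully open, then draw the probe out of its wooden stand and lower its steel rod straight down through the uncovered guide hole until the red band is level with the hole's rim. The probe must never touch the box, its shutter or the wall of the hole, and the other things on the table stay where they are. Finish while holding the probe there, still, upright and centred in the hole; do not let go.

Things in the scene. Friction and masses are not known exactly. Their poses are not given: they have to be found in the camera images.
- prover: Dough proofing box, fixed to the table: white tub with grey lid, 250 x 310 mm (its x, y), lid top 96 mm above the table. On the lid an aluminium guide block 64 x 130 x 24 mm, long along the box's y, its centre 20 mm towards the box's -x from the box's middle; two dark rails 7 mm high run along its long edges. Origin: centre of the underside. The shutter opens along the box's +y.
- port_rim (a point): Centre of the guide hole at its rim, on top of the guide block, 120 mm above the table. The hole is vertical, 24 mm in diameter and 24 mm deep; below it the lid's hole is wider (34 mm) and the tub is empty down to 5 mm above the table. Fixed to the box, axes as the box's.
- shutter (a joint): How far the orange shutter plate (50 x 46 x 4 mm, lying on the guide block) has slid along the box's +y, in m: 0 shut (centred over the hole), 0.06 fully open at its stop. It starts at 0 to 0.012, slides with 1.5 N of friction and stays where it is left.
- shutter_tab (a point): Centre of the orange tab standing on the middle of the shutter, 136 mm above the table: 30 mm along the box's x, 10 mm along the box's y, 24 mm tall, top 148 mm above the table. It moves with the shutter; axes as the box's.
- stand: Wooden probe stand, fixed: block 70 x 70 x 95 mm high with a vertical through hole 14 mm in diameter at its middle. Origin: centre of the underside.
- probe: Loose hand probe, 0.12 to 0.19 kg, standing upright in the stand. Origin at the tip of the rod (lower end), z up along the rod. Steel rod 10 mm in diameter and 85 mm long, above it a black handle 36 mm (its x) x 22 mm (its y) x 80 mm (z). At the start the handle's underside rests on the stand's top with 85 mm of rod in the hole.
- probe_grip (a point): Centre of the probe's black handle, 125 mm above the rod's tip, axes as the probe's: 36 mm wide along x, 22 mm thick along y (with a pale screen on each y face), 80 mm tall.
- probe_band (a point): Middle of the 6 mm wide red band round the rod, 55 mm above the rod's tip, on the rod's axis; 30 mm below the handle.
- probe_tip (a point): Lower end of the probe's rod, on its axis.
- mug: Bystander: white mug, 80 mm across, 95 mm tall. Origin: centre of the underside.
- seed_jar: Bystander: amber jar, 70 mm across, 110 mm tall. Origin: centre of the underside.
- spice_tin: Bystander: red tin, 60 mm across, 90 mm tall. Origin: centre of the underside.
- loaf_tin: Bystander: dark loaf tin, 200 x 110 x 70 mm. Origin: centre of the underside.
- cutter: Bystander: steel ring cutter, 70 mm across, 40 mm tall. Origin: centre of the underside.
- pastry_brush: Bystander: pastry brush lying on the table.
Things that resemble listed ones, but are neither listed nor needed, are in the scene too. There is more than one size of the probe; the job needs the smaller. Leave any yellow look-alike of the stand alone.

How it is judged:
By the outcome, as a careful person would: the job done as asked, in the order asked, and still so for the second after the job is handed in, while the arm keeps its last pose, push and grip.
It also fails if it takes over 64 s, if anything falls off the work surface, if the arm or the gripper's body presses on something with over 40 N, if the wrist force passes 120 N, or if a joint passes its speed limit or range.

## Working session

There is one attempt and no reset: what is moved stays moved. The work goes in short steps, Python scripts to look and compute and a shell command to move; the robot and the scene stay as the last step left them, time stands still between calls to the robot, and variables do not carry over. Pictures are saved under pics/ and viewed, about 8 in all and at most 12, crops included, and the job is handed in when it is done.

```bash
mkdir -p pics; cat > h.py <<'E'
import numpy as np, cv2
from scipy.spatial.transform import Rotation as R
from rig import robot
def tool():
    o=robot.get_obs(); T=np.eye(4); q=o["eef_rot"]
    T[:3,:3]=R.from_quat([q[1],q[2],q[3],q[0]]).as_matrix(); T[:3,3]=o["ee_pos"]; return T
def cam(name):
    m=robot.camera_model(name)
    wc=tool()@np.array(m["hand_eye"]) if name=="wrist" else np.linalg.inv(np.array(m["camera_from_world"]))
    im,d=robot.read_camera(name)
    return im,d,m,wc
def cloud(d,m,wc):
    v,u=np.mgrid[:d.shape[0],:d.shape[1]]
    p=np.stack([(u-m["cx"])/m["fx"]*d,(v-m["cy"])/m["fy"]*d,d],-1)
    return p@wc[:3,:3].T+wc[:3,3]
def ray(u,v,z,m,wc):
    r=wc[:3,:3]@np.array([(u-m["cx"])/m["fx"],(v-m["cy"])/m["fy"],1]); o=wc[:3,3]
    return o+r*(z-o[2])/r[2]
E
python3 - <<'E'
from h import *
for n in("top","side"):
    im,d,m,wc=cam(n); np.savez(n+"0.npz",im=im,d=d,wc=wc,k=[m[x] for x in("fx","fy","cx","cy")])
    cv2.imwrite(f"pics/{n}0.png",im[...,::-1]); print(n,wc.round(3).tolist(),m["fx"])
o=robot.get_obs();print(o); print(robot.camera_model("wrist"))
E
```

```text
top [[0.005, -0.993, 0.114, 0.387], [-1.0, -0.005, -0.004, -0.004], [0.004, -0.114, -0.993, 1.646], [0.0, 0.0, 0.0, 1.0]] 413.1002299045505
side [[-0.794, -0.451, 0.408, 0.001], [-0.608, 0.579, -0.543, 0.75], [0.009, -0.679, -0.734, 1.123], [0.0, 0.0, 0.0, 1.0]] 451.96508731427093
{'time_s': 0.1, 'q': array([-1.15732249e+00,  3.79347135e-01,  1.73473114e+00, -2.59722225e-05,
        1.02846130e+00, -3.32996593e-02]), 'joint_vel': array([ 2.17883623e-04, -3.96653911e-04, -3.37098540e-03,  3.61018891e-04,
       -3.81960566e-05,  7.56265021e-04]), 'joint_torque': array([ 4.05373366e-04, -7.65035248e+01, -4.35293376e+01,  6.52370648e-02,
        3.98187689e-02,  1.74470068e-05]), 'ee_pos': array([ 0.30228925, -0.63097563,  0.21335578]), 'eef_rot': array([-4.62831639e-04,  9.75151170e-01,  2.21539999e-01, -1.00376970e-04]), 'contact_force': array([ 0.00429929, -0.00785787, -0.46942937]), 'ft_torque': array([ 0.00103194, -0.00874891, -0.01505127]), 'width': 0.09134354165382691}
{'fx': 326.4495635279686, 'fy': 326.4495635279686, 'cx': 251.04750764135844, 'cy': 190.27272150686161, 'hand_eye': array([[-3.76460061e-04, -9.67495256e-01, -2.52888884e-01,
         7.17679187e-02],
       [ 9.99999929e-01, -3.65876085e-04, -8.88795785e-05,
        -8.88631048e-04],
       [-6.53542419e-06, -2.52888899e-01,  9.67495325e-01,
        -1.70156230e-01],
       [ 0.00000000e+00,  0.00000000e+00,  0.00000000e+00,
         1.00000000e+00]])}
```

View pics/top0.png

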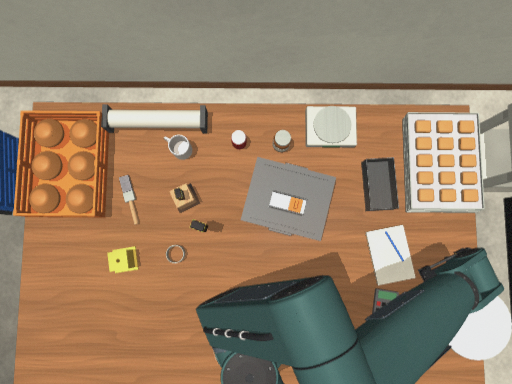

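View pics/side0.png

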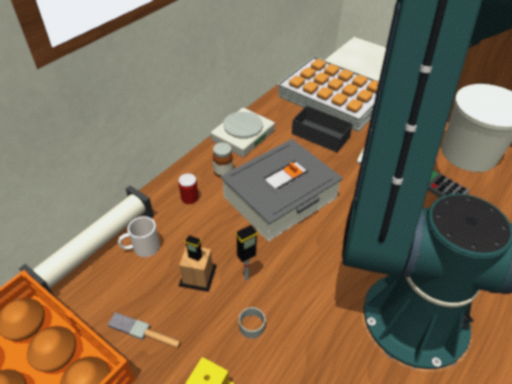

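```bash
python3 - <<'E'
from h import *
t=np.load("top0.npz")["im"][150:250,160:345]; s=np.load("side0.npz")["im"][130:300,165:350]
a=cv2.resize(t,None,fx=4,fy=4,interpolation=cv2.INTER_CUBIC)
cv2.imwrite("pics/c1.png",a[...,::-1]); cv2.imwrite("pics/c2.png",cv2.resize(s,None,fx=3.5,fy=3.5,interpolation=cv2.INTER_CUBIC)[...,::-1])
E
```

```text
(no output)
```

View pics/c1.png

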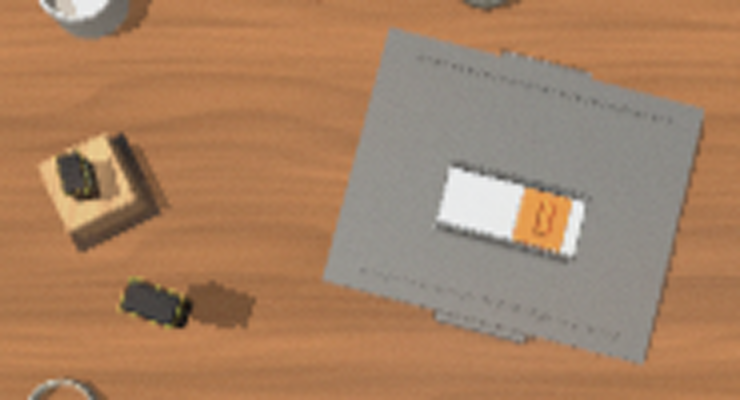

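View pics/c2.png

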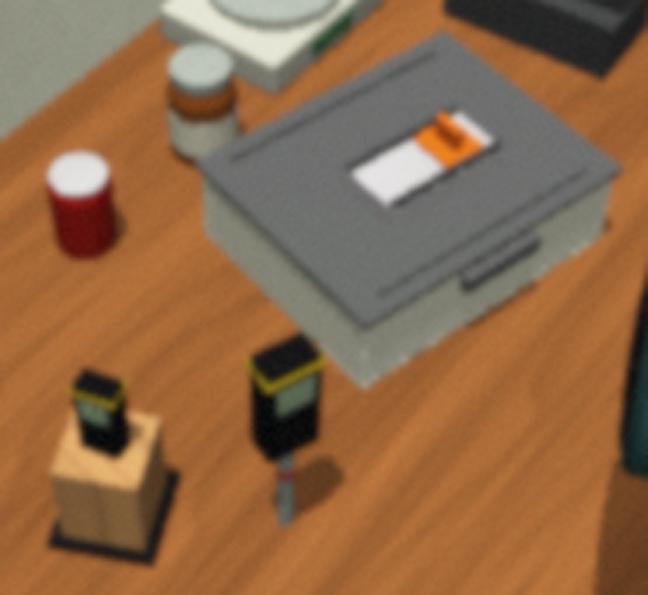

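```bash
cat > meas.py <<'E'
from h import *
def rect(P):
    (c,s,a)=cv2.minAreaRect((P[:,:2]*1000).astype(np.float32)); return np.round(c,1),np.round(s,1),round(a,1)
def analyse(im,d,m,wc):
    C=cloud(d,m,wc); hsv=cv2.cvtColor(np.ascontiguousarray(im),cv2.COLOR_RGB2HSV).astype(int); H,S,V=[hsv[...,i] for i in range(3)]
    x,y,z=[C[...,i] for i in range(3)]; ok=(d>0)
    box=ok&(x>.5)&(x<1.0)&(y>-.25)&(y<.2)
    out={}
    out["lid"]=box&(z>.085)&(z<.104)
    out["block"]=box&(S<40)&(V>170)&(z>.105)&(z<.135)
    org=box&(H>4)&(H<22)&(S>150)&(z>.108)
    out["orange"]=org; out["tab"]=org&(z>.138)
    st=ok&(x>.5)&(x<.95)&(y>.18)&(y<.55)
    out["handles"]=st&(V<70)&(z>.15)
    return C,out
E
cat > m1.py <<'E'
from meas import *
for n in("top","side"):
    f=np.load(n+"0.npz"); m=dict(zip(("fx","fy","cx","cy"),f["k"]))
    C,o=analyse(f["im"],f["d"],m,f["wc"])
    for k,M in o.items():
        nl,L,st,_=cv2.connectedComponentsWithStats(M.astype(np.uint8),connectivity=8)
        for i in range(1,nl):
            if st[i,4]<12: continue
            P=C[L==i]; print(n,k,st[i,4],*rect(P),"mean",(P.mean(0)*1000).round(1),"zq",(np.percentile(P[:,2],[5,50,98])*1000).round())
    C2=C; sel=(C[...,0]>.5)&(C[...,0]<.85)&(C[...,1]>.25)&(C[...,1]<.5)
    hsv=cv2.cvtColor(np.ascontiguousarray(f["im"]),cv2.COLOR_RGB2HSV)
    w=sel&(abs(C[...,2]-.095)<.006)&(hsv[...,1]>80)&(hsv[...,2]>90)
    nl,L,st,_=cv2.connectedComponentsWithStats(w.astype(np.uint8))
    for i in range(1,nl):
        if st[i,4]>30: print(n,"stand top",st[i,4],*rect(C[L==i]))
E
python3 m1.py
```

```text
top lid 99 [868.4 191.1] [90.2 16.5] 1.1 mean [867.  190.8  89.8] zq [86. 89. 95.]
top lid 141 [787.3  50.8] [52.8 52.3] 73.5 mean [787.4  50.6  89.8] zq [86. 90. 96.]
top lid 13 [760.3 -99.3] [32.   7.5] 52.1 mean [ 761.  -100.    93.3] zq [ 85.  93. 103.]
top lid 2648 [ 603.6 -110.4] [279.2 207.3] 89.9 mean [ 599.5 -109.4   94.9] zq [ 89.  95. 102.]
top block 153 [ 780.9 -118.3] [57.3 53.6] 42.9 mean [ 781.  -119.3  109.7] zq [106. 109. 116.]
top block 268 [ 537.8 -107.1] [70.6 53.6] 76.0 mean [ 538.8 -107.2  119.3] zq [113. 119. 127.]
top block 34 [ 521.6 -194.3] [11.4 39.3] 76.9 mean [ 521.1 -194.2  118.4] zq [113. 118. 124.]
top orange 136 [ 522.4 -164.5] [41.  47.5] 75.9 mean [ 523.3 -163.8  127.4] zq [118. 124. 152.]
top tab 23 [ 524.3 -163.6] [ 9.3 27.7] 77.5 mean [ 523.9 -163.4  147.2] zq [142. 146. 153.]
top handles 12 [568.5 264.2] [ 7.6 18.1] 3.3 mean [568.7 263.4 172.5] zq [168. 172. 180.]
top stand top 34 [580.5 251. ] [44.6 25. ] 28.2
top stand top 92 [552.6 278.1] [69.3 38.7] 26.9
side lid 2427 [ 578.6 -126.2] [271.4 218.2] 76.9 mean [601.2 -94.7  97.7] zq [ 94.  98. 
[... 187 characters left out ...]
de lid 162 [871.8 188.7] [96.7 22.3] 0.0 mean [869.2 189.5  90.8] zq [86. 91. 95.]
side block 149 [ 781.7 -120.7] [56.5 54.1] 80.2 mean [ 781.2 -120.8  111.6] zq [108. 112. 116.]
side block 21 [ 519.8 -199.8] [10.3 38.9] 70.5 mean [ 519.3 -198.7  121.7] zq [119. 122. 125.]
side block 239 [ 537.3 -108. ] [73.2 55.6] 77.3 mean [ 540.5 -108.3  122. ] zq [118. 122. 129.]
side orange 143 [ 523.2 -162.7] [42.6 58.9] 72.3 mean [ 523.3 -160.2  131.5] zq [123. 127. 151.]
side tab 34 [ 524.8 -163.4] [10.7 28.4] 74.7 mean [ 524.6 -163.3  145.3] zq [139. 145. 151.]
side handles 76 [556.4 261.9] [32.2 19.5] 8.3 mean [555.  262.  172.7] zq [153. 175. 180.]
side stand top 294 [558.6 265.9] [71.3 63.9] 25.8
```

```bash
cat > go.py <<'E'
from h import *
import sys
# usage: go.py x y z yawdeg(of tool x): prints shift in tool axes (mm) and twist
def go(x,y,z,yaw):
    T=tool(); d=T[:3,:3].T@(np.array([x,y,z])/1000-T[:3,3])*1000
    cur=np.degrees(np.arctan2(T[1,0],T[0,0])); tw=-(yaw-cur)
    print("tcp",(T[:3,3]*1000).round(1),"yaw",round(cur,2),"tilt",np.degrees(np.arccos(-T[2,2])).round(2),"| shift",d.round(1),"twist",round((tw+180)%360-180,2),"dist",np.linalg.norm(d).round())
if __name__=="__main__": go(*map(float,sys.argv[1:5]))
E
python3 go.py 515 -195 250 -13.5
python3 - <<'E'
from meas import *
for n in("top","side"):
    f=np.load(n+"0.npz"); m=dict(zip(("fx","fy","cx","cy"),f["k"])); C=cloud(f["d"],m,f["wc"])
    M=(C[...,0]>.38)&(C[...,0]<.54)&(C[...,1]>.13)&(C[...,1]<.24)&(C[...,2]>.02)
    P=C[M]; print(n,M.sum(),rect(P),(np.percentile(P[:,2],[5,50,95,99])).round(3))
    P=P[P[:,2]>np.percentile(P[:,2],95)-.02]; print(rect(P))
E
```

```text
tcp [ 302.3 -631.   213.4] yaw 25.6 tilt 0.05 | shift [ 380.2 -301.3  -36.4] twist 39.1 dist 486.0
top 165 (array([474.8, 208.5]), array([134.7,  47.9]), 36.1) [0.074 0.219 0.224 0.227]
(array([442. , 184.2]), array([49.5, 30.5]), 69.9)
side 752 (array([475.2, 207.2]), array([139.2,  49.2]), 36.5) [0.048 0.179 0.224 0.225]
(array([441.5, 182.3]), array([51.4, 31.7]), 68.7)
```

```bash
python3 -m inch '[[0,0,-36,0],[40,-31,0,0],[40,-31,0,0],[40,-31,0,0],[40,-31,0,0]]' 60; python3 -m inch '[[40,-31,0,0],[40,-31,0,0],[40,-31,0,0],[40,-31,0,0],[40,-31,0,0]]';python3 -m inch '[[20,-22,0,0],[0,0,0,10],[0,0,0,10],[0,0,0,10],[0,0,0,9]]'; python3 -m inch '[[0,0,0,0],[0,0,0,0],[0,0,0,0]]'
python3 go.py 515 -195 250 -13.5; cat > look.py <<'E'
from meas import *
import sys
im,d,m,wc=cam("wrist"); np.savez(sys.argv[1]+".npz",im=im,d=d,wc=wc,k=[m[x] for x in("fx","fy","cx","cy")]); cv2.imwrite(f"pics/{sys.argv[1]}.png",im[...,::-1])
C,o=analyse(im,d,m,wc)
for k,M in o.items():
    nl,L,st,ct=cv2.connectedComponentsWithStats(M.astype(np.uint8),connectivity=8)
    for i in range(1,nl):
        if st[i,4]<60: continue
        P=C[L==i]; print(k,st[i,4],"px",ct[i].round(),*rect(P),"zq",(np.percentile(P[:,2],[5,50,98])*1000).round())
E
python3 look.py w1
```

```text
time_s: 0.72
ee_pos: [0.3935, -0.4487, 0.2497]
eef_rot: [-0.0, 0.975, 0.221, -0.0]
contact_force: [-0.5, -0.0, -0.8]
width: 0.0599
time_s: 1.35
ee_pos: [0.507, -0.2226, 0.2498]
eef_rot: [-0.0, 0.975, 0.222, -0.0]
contact_force: [-0.0, -1.0, 1.1]
width: 0.0599
time_s: 1.98
ee_pos: [0.5149, -0.1955, 0.2497]
eef_rot: [-0.0, 0.993, -0.119, -0.0]
contact_force: [-0.9, -0.8, -0.8]
width: 0.0597
time_s: 2.35
ee_pos: [0.515, -0.1957, 0.2499]
eef_rot: [-0.0, 0.993, -0.116, -0.0]
contact_force: [-0.7, -0.1, 0.3]
width: 0.06
tcp [ 515.  -195.7  249.9] yaw -13.29 tilt 0.01 | shift [-0.2 -0.6 -0.1] twist 0.21 dist 1.0
lid 41881 px [150. 101.] [ 583.5 -126. ] [275.3 208.8] 78.7 zq [94. 96. 99.]
block 3930 px [156. 179.] [ 539.  -107.6] [70.5 52.9] 75.7 zq [118. 119. 121.]
block 554 px [249. 177.] [ 519.9 -193.6] [11.5 42.4] 76.5 zq [118. 119. 121.]
orange 2452 px [217. 180.] [ 524.7 -164.3] [44.8 49.5] 75.7 zq [122. 124. 148.]
orange 475 px [122. 270.] [ 551.7 -169.7] [ 2.2 14.8] 77.2 zq [339. 346. 349.]
orange 475 px [380. 269.] [ 536.7 -233.7] [ 2.  15.2] 76.8 zq [338. 346. 349.]
orange 3866 px [331. 320.] [ 531.9 -202.2] [32.6 91.1] 12.8 zq [353. 356. 359.]
tab 412 px [215. 186.] [ 524.8 -165.1] [ 9.6 29.3] 74.9 zq [144. 147. 149.]
tab 475 px [122. 270.] [ 551.7 -169.7] [ 2.2 14.8] 77.2 zq [339. 346. 349.]
tab 475 px [380. 269.] [ 536.7 -233.7] [ 2.  15.2] 76.8 zq [338. 346. 349.]
tab 3866 px [331. 320.] [ 531.9 -202.2] [32.6 91.1] 12.8 zq [353. 356. 359.]
```

View pics/w1.png

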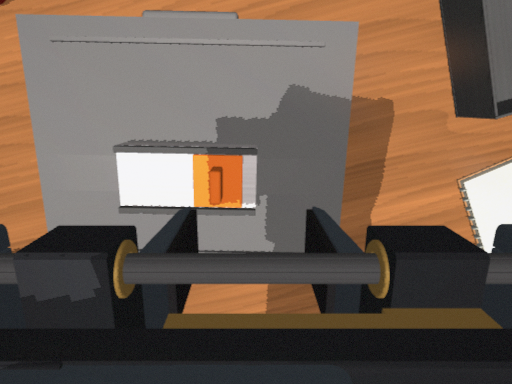

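```bash
python3 go.py 525 -165 131 -13.5; python3 -m inch '[[2,-32,0,0],[0,0,40,0],[0,0,40,0],[0,0,30,0],[0,0,9,0]]' 40;  python3 -m inch '[[0,0,0,0],[0,0,0,0]]'; python3 go.py 525 -165 131 -13.5
```

```text
tcp [ 515.1 -195.6  249.9] yaw -13.31 tilt 0.01 | shift [  2.6 -32.1 118.9] twist 0.19 dist 123.0
time_s: 3.02
ee_pos: [0.5236, -0.1647, 0.1294]
eef_rot: [-0.0, 0.993, -0.116, -0.001]
contact_force: [0.8, 1.2, 1.1]
width: 0.0401
time_s: 3.28
ee_pos: [0.5252, -0.1653, 0.1322]
eef_rot: [0.0, 0.993, -0.117, 0.001]
contact_force: [0.5, -0.3, -0.1]
width: 0.0403
tcp [ 525.2 -165.3  132.2] yaw -13.39 tilt 0.1 | shift [-0.3 -0.2  1.2] twist 0.11 dist 1.0
```

```bash
python3 -m inch '[[0,0,0,0],[0,0,0,0],[0,0,0,0],[0,0,0,0]]' 5; python3 -m inch '[[0,-8,0,0],[0,-8,0,0],[0,-8,0,0],[0,-8,0,0],[0,-8,0,0]]'; python3 -m inch '[[0,-3,0,0],[0,-3,0,0],[0,-2,0,0],[0,0,0,0]]'; python3 -m inch '[[0,-2,0,0],[0,-2,0,0],[0,0,0,0]]'; python3 -m inch '[[0,-2,0,0],[0,-2,0,0],[0,0,0,0]]'
```

```text
time_s: 3.78
ee_pos: [0.5245, -0.165, 0.1311]
eef_rot: [-0.0, 0.993, -0.117, 0.0]
contact_force: [-1.6, -1.2, 2.1]
width: 0.01
time_s: 4.4
ee_pos: [0.5346, -0.1256, 0.1312]
eef_rot: [0.0, 0.993, -0.117, 0.001]
contact_force: [5.5, -4.6, 0.1]
width: 0.0097
time_s: 4.9
ee_pos: [0.5366, -0.1178, 0.1312]
eef_rot: [-0.0, 0.993, -0.117, 0.001]
contact_force: [7.9, -0.4, -1.9]
width: 0.0097
time_s: 5.28
ee_pos: [0.5375, -0.114, 0.1311]
eef_rot: [0.0, 0.993, -0.117, 0.001]
contact_force: [7.7, -1.9, -1.5]
width: 0.0096
time_s: 5.65
ee_pos: [0.5379, -0.1127, 0.1312]
eef_rot: [0.002, 0.993, -0.116, 0.001]
contact_force: [-0.4, -31.1, -1.7]
width: 0.0098
```

```bash
python3 -m inch '[[0,0,0,0],[0,0,0,0]]' 35;python3 -m inch '[[0,0,-20,0],[0,0,-50,0],[0,0,-50,0],[0,14,0,0],[0,0,0,0]]';python3 -m inch '[[0,40,0,0],[0,0,0,0],[0,0,0,0],[0,0,0,0]]'; python3 look.py w2
```

```text
time_s: 5.9
ee_pos: [0.5369, -0.11, 0.1306]
eef_rot: [-0.0, 0.993, -0.116, -0.001]
contact_force: [-0.5, -0.6, 0.5]
width: 0.0267
time_s: 6.52
ee_pos: [0.5335, -0.1242, 0.2502]
eef_rot: [-0.0, 0.993, -0.117, -0.0]
contact_force: [-1.7, 0.6, -0.3]
width: 0.0352
time_s: 7.02
ee_pos: [0.5248, -0.1623, 0.2503]
eef_rot: [-0.0, 0.993, -0.116, -0.0]
contact_force: [0.1, -0.4, 0.4]
width: 0.035
lid 41757 px [186. 103.] [ 604.8 -109.8] [280.7 209.8] 89.9 zq [94. 96. 99.]
block 886 px [164. 180.] [546.  -81.3] [16.6 52.8] 74.9 zq [118. 120. 121.]
block 2924 px [255. 181.] [ 523.2 -166. ] [67.8 51.1] 75.7 zq [118. 119. 121.]
orange 2514 px [197. 181.] [ 537.1 -115.6] [52.1 50.2] 75.6 zq [122. 124. 148.]
orange 324 px [171. 270.] [ 558.8 -148.6] [ 1.6 14.6] 77.7 zq [340. 347. 350.]
orange 322 px [331. 270.] [ 548.1 -187.7] [ 1.5 16.7] 76.5 zq [339. 347. 350.]
orange 3863 px [285. 319.] [ 545.4 -167.5] [42.  72.3] 19.8 zq [353. 356. 359.]
tab 439 px [194. 187.] [ 538.3 -112.6] [10.3 29.5] 76.3 zq [140. 147. 149.]
tab 324 px [171. 270.] [ 558.8 -148.6] [ 1.6 14.6] 77.7 zq [340. 347. 350.]
tab 322 px [331. 270.] [ 548.1 -187.7] [ 1.5 16.7] 76.5 zq [339. 347. 350.]
tab 3863 px [285. 319.] [ 545.4 -167.5] [42.  72.3] 19.8 zq [353. 356. 359.]
```

View pics/w2.png

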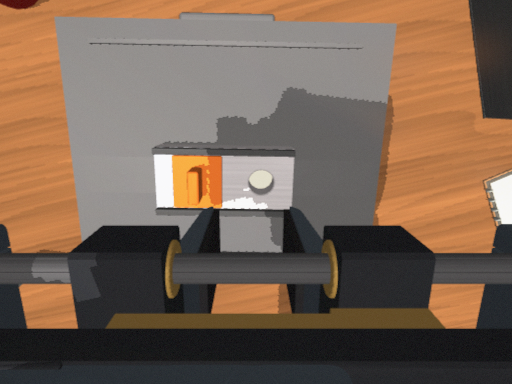

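```bash
python3 - <<'E'
from meas import *
f=np.load("w2.npz"); m=dict(zip(("fx","fy","cx","cy"),f["k"])); wc=f["wc"]; C=cloud(f["d"],m,wc)
w=np.zeros(C.shape[:2],bool); w[162:200,240:282]=1
M=w&(C[...,2]<.1165); v,u=np.nonzero(M); print(M.sum(),u.min(),u.max(),v.min(),v.max())
R0=np.array([ray(a,b,.12,m,wc) for a,b in zip(u,v)])*1000; print("rect",rect(R0/1000)); 
c,r=cv2.minEnclosingCircle(R0[:,:2].astype(np.float32)); print(c,r,R0.mean(0))
g=cv2.resize(f["im"][165:197,238:284],None,fx=12,fy=12,interpolation=cv2.INTER_NEAREST); cv2.imwrite("pics/hole.png",g[...,::-1])
# band of block edges (rails): direction
for z0,z1 in((.112,.123),):
    B=(C[...,2]>z0)&(C[...,2]<.155)&(C[...,0]>.45)&(C[...,0]<.62)&(C[...,1]<-.04)&(C[...,1]>-.23); print("guide",rect(C[B]))
E
```

```text
471 249 273 170 193
rect (array([ 523.8, -170.5]), array([22.7, 22.3]), 76.6)
(523.0919189453125, -170.4139862060547) 11.906450271606445 [ 523.54260354 -170.4688549   120.        ]
guide (array([ 531.6, -136.4]), array([130.3,  64.5]), 75.6)
```

View pics/hole.png

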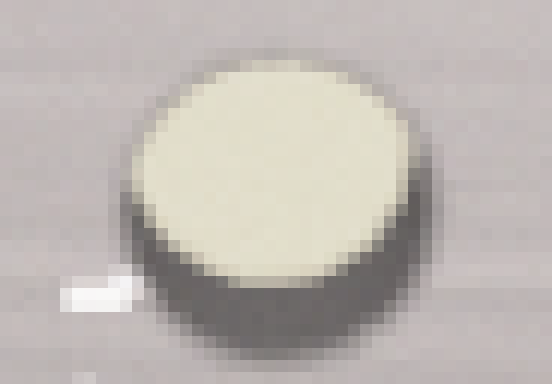

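```bash
python3 go.py 550 250 260 -5; python3 -m inch '[[0,-20,-10,0],[-7,-42,0,0],[-7,-42,0,0],[-7,-42,0,0],[-7,-42,0,0]]' 70; python3 -m inch '[[-7,-42,0,0],[-7,-42,0,0],[-7,-42,0,0],[-7,-42,0,0],[-7,-42,0,0]]'; python3 -m inch '[[0,0,0,-8],[0,0,0,0],[0,0,0,0],[0,0,0,0]]'; python3 go.py 550 250 260 -5; python3 look.py w3 | grep hand
```

```text
tcp [ 524.9 -162.4  250.5] yaw -13.36 tilt 0.04 | shift [ -70.9 -407.    -9.3] twist -8.36 dist 413.0
time_s: 7.7
ee_pos: [0.5413, 0.029, 0.2618]
eef_rot: [-0.0, 0.993, -0.116, 0.0]
contact_force: [0.2, -0.7, -0.0]
width: 0.0702
time_s: 8.32
ee_pos: [0.5553, 0.2416, 0.2618]
eef_rot: [-0.0, 0.993, -0.116, 0.0]
contact_force: [-0.1, -0.5, 0.8]
width: 0.0695
time_s: 8.82
ee_pos: [0.5558, 0.2386, 0.2611]
eef_rot: [-0.0, 0.999, -0.048, 0.0]
contact_force: [-0.4, -0.4, 0.4]
width: 0.0701
tcp [555.8 238.6 261.1] yaw -5.52 tilt 0.01 | shift [ -6.9 -10.8   1.1] twist -0.52 dist 13.0
handles 1031 px [222. 192.] [560.3 263.4] [34.7 21. ] 15.3 zq [173. 174. 176.]
handles 56221 px [240. 314.] [567.8 246.9] [131.9  55.6] 84.5 zq [305. 364. 385.]
```

View pics/w3.png

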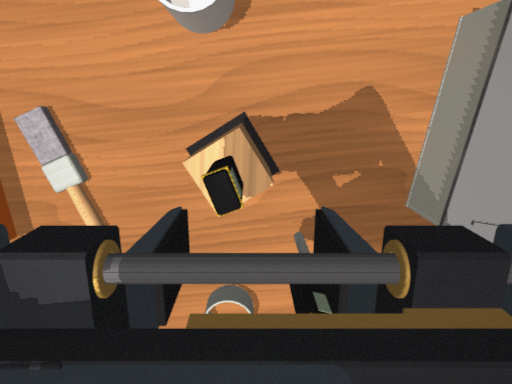

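```bash
python3 - <<'E'
from meas import *
f=np.load("w3.npz"); m=dict(zip(("fx","fy","cx","cy"),f["k"])); C=cloud(f["d"],m,f["wc"])
M=(abs(C[...,2]-.175)<.004)&(abs(C[...,0]-.56)<.05)&(abs(C[...,1]-.263)<.05)
P=C[M]; print(M.sum(),rect(P),P.mean(0))
w,V=np.linalg.eigh(np.cov(P[:,:2].T)); print(np.degrees(np.arctan2(V[1,1],V[0,1])))
M=(abs(C[...,2]-.095)<.004)&(abs(C[...,0]-.56)<.07)&(abs(C[...,1]-.263)<.07); print("stand",rect(C[M]))
E
python3 go.py 560 263 125 15
```

```text
1119 (array([559.9, 262.9]), array([36.8, 22.6]), 15.5) [0.56065448 0.26291507 0.17402666]
-165.1579907291054
stand (array([559.6, 263. ]), array([70.2, 70.2]), 26.0)
tcp [555.9 238.5 261.1] yaw -5.51 tilt 0.01 | shift [  1.7 -24.8 136.1] twist -20.51 dist 138.0
```

```bash
python3 -m inch '[[2,-25,0,0],[0,0,0,-10],[0,0,0,-10],[0,0,0,-0.5],[0,0,0,0]]' 60; python3 -m inch '[[0,0,0,0],[0,0,0,0]]'; python3 go.py 560 263 118 15
```

```text
time_s: 9.5
ee_pos: [0.5603, 0.2638, 0.2609]
eef_rot: [-0.0, 0.992, 0.129, 0.0]
contact_force: [-0.3, 0.4, -0.8]
width: 0.0597
time_s: 9.75
ee_pos: [0.5603, 0.2634, 0.261]
eef_rot: [-0.0, 0.991, 0.131, 0.0]
contact_force: [-0.4, 0.5, -0.0]
width: 0.0599
tcp [560.3 263.4 261. ] yaw 15.02 tilt 0.0 | shift [ -0.4   0.4 143. ] twist 0.02 dist 143.0
```

```bash
python3 -m inch '[[0,0,40,0],[0,0,40,0],[0,0,40,0],[0,0,15,0],[0,0,8,0]]'; python3 -m inch '[[0,0,0,0],[0,0,0,0]]'; python3 -m inch '[[0,0,0,0],[0,0,0,0],[0,0,0,0],[0,0,0,0],[0,0,0,0]]' 15;python3 go.py 560 263 118 15; python3 -c "
from h import *
o=robot.get_obs();print(o['contact_force'],o['ft_torque'],o['width'])"
```

```text
time_s: 10.38
ee_pos: [0.5605, 0.2635, 0.1179]
eef_rot: [-0.0, 0.991, 0.131, 0.0]
contact_force: [0.7, 1.3, 0.8]
width: 0.0603
time_s: 10.62
ee_pos: [0.5609, 0.2637, 0.1192]
eef_rot: [-0.0, 0.991, 0.131, 0.001]
contact_force: [0.2, -0.4, 0.8]
width: 0.0603
time_s: 11.25
ee_pos: [0.5602, 0.2634, 0.1179]
eef_rot: [0.0, 0.991, 0.131, -0.0]
contact_force: [0.6, -0.5, 0.8]
width: 0.0221
tcp [560.2 263.4 117.9] yaw 15.1 tilt 0.01 | shift [-0.3  0.3 -0.1] twist 0.1 dist 0.0
[ 0.56084636 -0.53419232  0.82662562] [-0.06410991  0.07585682 -0.0177078 ] 0.02209531047919643
```

```bash
python3 -m inch '[[0,0,-10,0],[0,0,-20,0],[0,0,-20,0],[0,0,-20,0],[0,0,-20,0]]'; python3 -m inch '[[0,0,-30,0],[0,0,-30,0],[0,0,-20,0],[0,0,-10,0],[0,0,0,0]]'; python3 -m inch '[[0,0,0,0],[0,0,0,0],[0,0,0,0]]'; python3 - <<'E'
from meas import *
o=robot.get_obs();print(o['contact_force'],o['ft_torque'],o['width'],o['ee_pos'])
im,d,m,wc=cam("wrist"); C=cloud(d,m,wc); T=tool(); X=(C-T[:3,3])@T[:3,:3]*1000
np.savez("w4.npz",im=im,X=X)
s,_,ms,ws=cam("side"); t,_,mt,wt=cam("top")
def px(p,m,wc):
    q=np.linalg.inv(wc)@np.r_[p,1]; return int(m["fx"]*q[0]/q[2]+m["cx"]),int(m["fy"]*q[1]/q[2]+m["cy"])
p=T[:3,3]+[0,0,-.06]
u,v=px(p,ms,ws); a=cv2.resize(s[v-60:v+60,max(0,u-60):u+60],(390,390),interpolation=cv2.INTER_CUBIC)
b=cv2.resize(im[:,60:450],(396,390)); cv2.imwrite("pics/p4.png",np.hstack([a,b])[...,::-1]); print(u,v)
E
```

```text
time_s: 11.88
ee_pos: [0.5603, 0.2635, 0.2098]
eef_rot: [-0.0, 0.991, 0.131, 0.0]
contact_force: [0.6, -1.5, -1.6]
width: 0.0224
time_s: 12.5
ee_pos: [0.5602, 0.2634, 0.2981]
eef_rot: [-0.0, 0.991, 0.131, 0.0]
contact_force: [-0.3, -0.2, -1.7]
width: 0.022
time_s: 12.88
ee_pos: [0.5601, 0.2634, 0.2974]
eef_rot: [0.0, 0.991, 0.131, -0.0]
contact_force: [-0.4, 0.0, -1.0]
width: 0.0218
[-0.36380093  0.02864541 -0.96571567] [ 0.03080667  0.05473113 -0.02810029] 0.021834424513752212 [0.56005995 0.26335307 0.29739916]
189 224
```

View pics/p4.png

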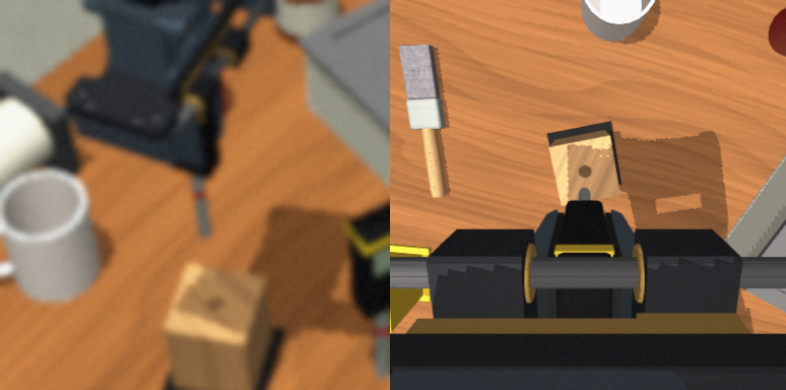

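```bash
python3 - <<'E'
from h import *
f=np.load("w4.npz"); X=f["X"]; im=f["im"]
M=(X[...,2]>26)&(X[...,2]<115)&(abs(X[...,0])<25)&(abs(X[...,1])<25)
v,u=np.nonzero(M); print(M.sum(),u.min(),u.max(),v.min(),v.max())
for r in range(v.min(),v.max()+1):
    s=M[r]; 
    if s.sum()>2: p=X[r][s]; c=im[r][s].mean(0).round(); print(r,s.sum(),p.mean(0).round(1),"y",p[:,1].min().round(1),p[:,1].max().round(1),"xmax",p[:,0].max().round(1),c)
H=(X[...,2]>-62)&(X[...,2]<-52)&(abs(X[...,0])<30)&(abs(X[...,1])<18)
print("handle top",cv2.minAreaRect(X[H][:,:2].astype(np.float32)),np.percentile(X[H][:,2],[5,50,95]),H.sum())
E
```

```text
140 246 257 185 197
185 6 [  4.1  -0.6 106. ] y -2.8 1.6 xmax 4.4 [120. 108.  92.]
186 8 [  3.9  -0.6 103.3] y -3.7 2.4 xmax 4.4 [103.  98.  88.]
187 10 [  3.6  -0.6 100.7] y -4.6 3.3 xmax 4.6 [101.  97.  88.]
188 10 [ 3.6 -0.6 97.6] y -4.5 3.2 xmax 4.5 [98. 96. 88.]
189 10 [ 3.6 -0.6 94.1] y -4.4 3.2 xmax 4.4 [95. 94. 87.]
190 12 [ 3.  -0.6 93.1] y -5.4 4.1 xmax 4.4 [101.  97.  88.]
191 12 [ 3.1 -0.6 89.2] y -5.3 4.1 xmax 4.6 [99. 96. 87.]
192 12 [ 3.2 -0.7 85.8] y -5.2 4.0 xmax 4.2 [98. 96. 87.]
193 12 [ 3.3 -0.7 82.5] y -5.2 3.9 xmax 4.4 [96. 94. 87.]
194 12 [ 3.3 -0.7 79.4] y -5.1 3.8 xmax 4.3 [97. 95. 87.]
195 12 [ 3.3 -0.7 76.2] y -5.1 3.8 xmax 4.3 [97. 95. 87.]
196 12 [ 3.3 -0.7 73.3] y -5.0 3.7 xmax 4.4 [89. 87. 81.]
197 12 [ 3.4 -0.7 70.1] y -4.9 3.6 xmax 4.6 [49. 48. 46.]
handle top ((3.7849292755126953, -0.12519264221191406), (35.303707122802734, 29.399187088012695), 89.33419036865234) [-57.24241403 -55.72659823 -52.84814956] 2714
```

```bash
python3 -m inch '[[0,0,0,5],[0,0,0,8],[0,0,0,8],[0,0,0,5],[0,0,0,2.4]]'; python3 -m inch '[[0,0,0,0],[0,0,0,0]]'; python3 go.py 524.2 -171.2 297 -13.4
```

```text
time_s: 13.65
ee_pos: [0.5602, 0.2634, 0.2979]
eef_rot: [0.0, 0.993, -0.117, -0.0]
contact_force: [-0.7, 0.2, -1.4]
width: 0.0219
time_s: 13.9
ee_pos: [0.5602, 0.2634, 0.2979]
eef_rot: [-0.0, 0.993, -0.115, 0.0]
contact_force: [-0.7, -0.5, -1.6]
width: 0.0221
tcp [560.2 263.4 297.9] yaw -13.24 tilt 0.0 | shift [ 64.5 431.3   0.9] twist 0.16 dist 436.0
```

```bash
python3 -m inch '[[2,15,0,0],[4,25,0,0],[5,35,0,0],[5,35,0,0],[5,35,0,0]]'; python3 -m inch '[[5,35,0,0],[5,35,0,0],[5,35,0,0],[5,35,0,0],[5,35,0,0]]'; python3 -m inch '[[5,35,0,0],[5,30,0,0],[4,20,0,0],[3,16,0,0],[0,0,0,0]]';  python3 -m inch '[[0,0,0,0],[0,0,0,0],[0,0,0,0]]'; python3 go.py 524.2 -171.2 297 -13.4
```

```text
time_s: 14.52
ee_pos: [0.5468, 0.1156, 0.2979]
eef_rot: [0.0, 0.993, -0.116, 0.0]
contact_force: [0.9, -0.4, -1.3]
width: 0.022
time_s: 15.15
ee_pos: [0.5306, -0.0603, 0.298]
eef_rot: [0.0, 0.993, -0.116, 0.0]
contact_force: [0.2, -0.2, -1.7]
width: 0.022
time_s: 15.78
ee_pos: [0.5246, -0.1614, 0.2979]
eef_rot: [-0.0, 0.993, -0.116, -0.0]
contact_force: [0.1, 0.6, -2.4]
width: 0.0218
time_s: 16.15
ee_pos: [0.5248, -0.1603, 0.298]
eef_rot: [-0.0, 0.993, -0.115, 0.0]
contact_force: [-0.3, 0.1, -1.5]
width: 0.0218
tcp [ 524.8 -160.3  298. ] yaw -13.26 tilt 0.0 | shift [ 1.9 10.7  1. ] twist 0.14 dist 11.0
```

```bash
python3 -m inch '[[2,6,0,0],[0,4.7,0,0],[0,0,20,0],[0,0,20,0],[0,0,10,0]]'; python3 -m inch '[[0,0,0,0],[0,0,0,0],[0,0,0,0]]'; python3 go.py 524.2 -171.2 173 -13.4; python3 - <<'E'
from h import *
im,d,m,wc=cam("wrist"); C=cloud(d,m,wc); T=tool(); X=(C-T[:3,3])@T[:3,:3]*1000
M=(X[...,2]>60)&(X[...,2]<112)&(abs(X[...,0])<15)&(abs(X[...,1])<15)
M&=C[...,2]>.128
p=X[M]; print("rod",M.sum(),"y",p[:,1].min(),p[:,1].max(),"x",np.percentile(p[:,0],[50,98]),"z",p[:,2].min(),p[:,2].max())
H=(C[...,2]<.1165)&(np.linalg.norm(C[...,:2]-[.5238,-.1705],axis=-1)<.04)
v,u=np.nonzero(H); R0=np.array([ray(a,b,.12,m,wc) for a,b in zip(u,v)])*1000
R0=R0[np.linalg.norm(R0[:,:2]-[523.8,-170.5],axis=1)<18]; print("hole seen",len(R0),R0.min(0),R0.max(0)) if len(R0) else 0
s,_,ms,ws=cam("side")
def px(p,m,wc):
    q=np.linalg.inv(wc)@np.r_[p,1]; return int(m["fx"]*q[0]/q[2]+m["cx"]),int(m["fy"]*q[1]/q[2]+m["cy"])
a,b=px(np.array([.524,-.171,.13]),ms,ws)
A=cv2.resize(s[b-25:b+25,a-25:a+25],(400,400),interpolation=cv2.INTER_CUBIC)
a,b=px(np.array([.524,-.171,.12]),m,wc); 
B=cv2.resize(im[b-30:b+30,a-30:a+30],(400,400),interpolation=cv2.INTER_NEAREST); cv2.imwrite("pics/p5.png",np.hstack([A,B])[...,::-1])
E
```

```text
time_s: 16.77
ee_pos: [0.5232, -0.1713, 0.2456]
eef_rot: [-0.0, 0.993, -0.116, -0.001]
contact_force: [-0.3, -0.4, -1.6]
width: 0.0221
time_s: 17.15
ee_pos: [0.5245, -0.1718, 0.2486]
eef_rot: [0.0, 0.993, -0.116, 0.0]
contact_force: [-0.3, -0.6, -1.7]
width: 0.0223
tcp [ 524.5 -171.8  248.6] yaw -13.3 tilt 0.06 | shift [-0.5 -0.5 75.6] twist 0.1 dist 76.0
rod 140 y -5.511842367145102 4.008729022367076 x [3.42875519 4.14457538] z 66.47164506712639 107.09357063668568
hole seen 345 [ 512.76782745 -182.06172987  120.        ] [ 534.91960111 -158.97694102  120.        ]
```

View pics/p5.png

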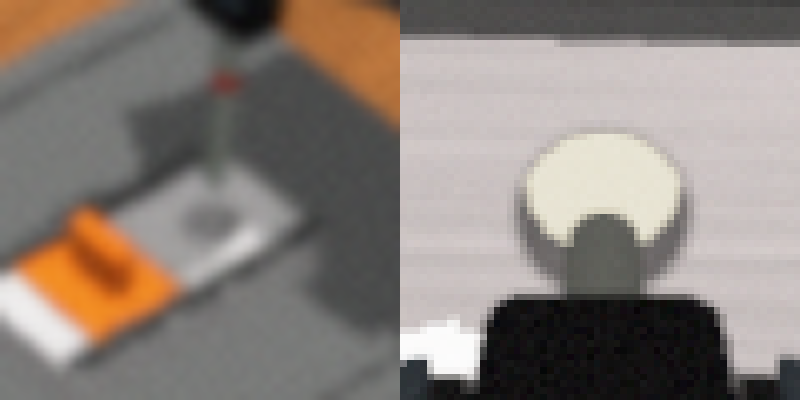

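```bash
python3 -m inch '[[0,-0.4,5,0],[0,0,8,0],[0,0,8,0],[0,0,8,0],[0,0,8,0]]'; python3 -m inch '[[0,0,8,0],[0,0,8,0],[0,0,8,0],[0,0,6,0],[0,0,4,0]]'; python3 -m inch '[[0,0,2,0],[0,0,1,0],[0,0,0,0],[0,0,0,0],[0,0,0,0]]'; python3 go.py 524.3 -171.4 173 -13.4
```

```text
time_s: 17.88
ee_pos: [0.5242, -0.1712, 0.2102]
eef_rot: [-0.0, 0.993, -0.116, -0.0]
contact_force: [-0.1, 0.2, -1.3]
width: 0.0218
time_s: 18.5
ee_pos: [0.5242, -0.1713, 0.1766]
eef_rot: [-0.0, 0.993, -0.116, -0.0]
contact_force: [-0.1, 0.2, -1.0]
width: 0.022
time_s: 19.12
ee_pos: [0.5243, -0.1713, 0.1741]
eef_rot: [0.0, 0.993, -0.116, 0.0]
contact_force: [0.7, -0.3, -1.5]
width: 0.0217
tcp [ 524.3 -171.3  174.1] yaw -13.3 tilt 0.01 | shift [0.  0.1 1.1] twist 0.1 dist 1.0
```

```bash
python3 -m inch '[[0,0,1,0],[0,0,0,0],[0,0,0,0],[0,0,0,0],[0,0,0,0]]'; python3 go.py 524.3 -171.4 173 -13.4; python3 - <<'E'
from h import *
im,d,m,wc=cam("wrist"); C=cloud(d,m,wc); T=tool(); X=(C-T[:3,3])@T[:3,:3]*1000
M=(X[...,2]>26)&(X[...,2]<52)&(abs(X[...,0])<10)&(abs(X[...,1])<10)
p=X[M]; print("rod",M.sum(),"y",p[:,1].min(),p[:,1].max(),"x98",np.percentile(p[:,0],98)) if M.sum() else 0
H=(X[...,2]>-65)&(X[...,2]<-50)&(abs(X[...,0])<24)&(abs(X[...,1])<11)
print("handle top z",np.median(C[H][:,2]) if H.sum() else None)
s,ds,ms,ws=cam("side"); 
def px(p,m,wc):
    q=np.linalg.inv(wc)@np.r_[p,1]; return m["fx"]*q[0]/q[2]+m["cx"],m["fy"]*q[1]/q[2]+m["cy"]
u,v=px(np.array([.5238,-.1705,.12]),ms,ws); print("rim px",u,v)
hs=cv2.cvtColor(np.ascontiguousarray(s),cv2.COLOR_RGB2HSV).astype(int); a,b=int(u),int(v)
w=(((hs[...,0]<8)|(hs[...,0]>170))&(hs[...,1]>70)); w[:b-15]=0;w[b+15:]=0;w[:,:a-8]=0;w[:,a+8:]=0
vv,uu=np.nonzero(w); print("red",len(vv),uu.mean() if len(uu) else 0,vv.mean() if len(vv) else 0)
A=cv2.resize(s[b-25:b+25,a-25:a+25],(400,400),interpolation=cv2.INTER_CUBIC)
a,b=map(int,px(np.array([.524,-.171,.12]),m,wc)); B=cv2.resize(im[b-30:b+30,a-30:a+30],(400,400),interpolation=cv2.INTER_NEAREST); cv2.imwrite("pics/p6.png",np.hstack([A,B])[...,::-1])
E
```

```text
time_s: 19.75
ee_pos: [0.5242, -0.1713, 0.1729]
eef_rot: [-0.0, 0.993, -0.116, -0.0]
contact_force: [-0.3, 0.5, -1.5]
width: 0.022
tcp [ 524.2 -171.3  172.9] yaw -13.3 tilt 0.0 | shift [ 0.1  0.1 -0.1] twist 0.1 dist 0.0
handle top z 0.22897176131717262
rim px 293.37843187457827 170.53119080480673
red 4 293.5 170.5
```

View pics/p6.png

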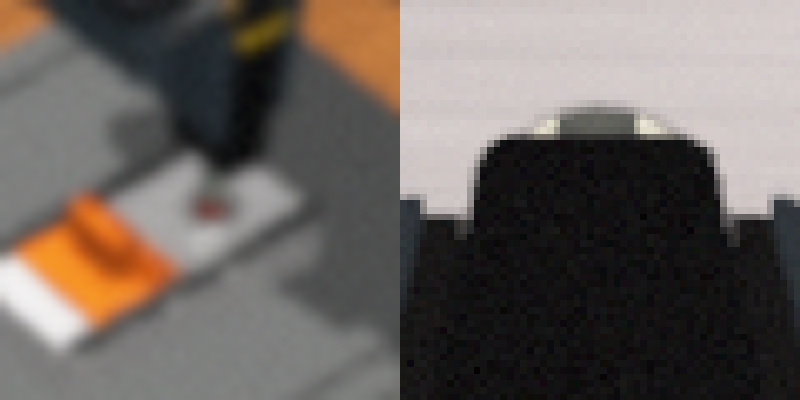

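```bash
python3 -c "
from h import *
o=robot.get_obs();print(abs(o['joint_vel']).max(),o['contact_force'],o['width']);print(robot.finish_job())"
```

```text
0.003121926950152395 [-0.11187623 -0.59733759 -1.1956165 ] 0.021593380202023258
the job is handed in; nothing more can be done
None
```

I opened the shutter, moved the smaller probe from the wooden stand into the guide hole, and handed the job in at about 20 s with the probe still gripped.

- **Shutter:** I gripped the orange tab and slid it about 54 mm, until it stopped moving and the wrist force rose to about 31 N. The hole's measured centre was about 0.6 mm from where a fully open shutter puts it.
- **Probe in the hole:** The red band's reading of (293.5, 170.5) px in the side picture matches the rim's expected pixel, but only 4 red pixels were visible. The handle top was 229 mm above the table, where 230 mm was expected. From the arm's position the band is at the rim to about 1 mm.
- **Centring:** The rod is within about 0.5 mm of the hole's centre, going by the rod position measured just above the hole. My re-measurement of the rod inside the hole found nothing, because the handle blocked the wrist camera. The last wrist picture shows light on both sides of the rod.
- **Steadiness:** The tool's tilt was 0.0°. The contact force was about 1.3 N, nearly all of it the probe's weight, with no sign of the probe touching anything. The joints were at rest.
- **Other items:** I kept clear of the larger probe, the yellow look-alike stand and the bystanders, but took no final picture of them.

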